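# Load a pressure roller into its spring holder

## Task

Pick up the scoop by its bridge handle and tip the orange roller out over its open edge so that it comes to lie in the groove of the vee rails, then set the scoop back down flat on the machine bed. Then take the roller from the rails and load it into the holder like a battery: push one end against the spring plunger, roll the other end down past the lip, and leave it lying home in both saddles, held under the lip by the spring. Do not drop the roller on the bed, and leave the other things on the bed alone.

Things in the scene. Friction and masses are not known exactly. Their poses are not given: they have to be found in the camera images.
- scoop_grip (a point): Centre of the black handle bar of a loose aluminium scoop (300 g): bar 14 mm wide (y), 18 high (z), 150 long (x), on uprights at the side lips, centre 95 mm above the scoop's underside. z up, y towards the open edge. Scoop 150 mm wide (x), 110 deep (y); 40 mm high lips at both sides and at the back, the back lip's inner face at y = -26 mm from here.
- scoop_edge (a point): Middle of the scoop's open front edge, top of its floor: 80 mm in y and -78 mm in z from scoop_grip, same axes. The side lips' lowest front corners lie 25 mm behind and 17 mm below it. The floor slopes 4 degrees down to the back lip, so the roller rests against that lip until the scoop is tipped forward by more.
- roller_center (a point): Centre of the loose roller: an orange plastic-covered plain cylinder, 40 mm diameter, 130 mm long, about 250 g, both ends alike and flat. x is its axis (y and z turn as it rolls). It starts lying in the scoop along the scoop's x, against the back lip.
- rest_line (a point): Fixed aluminium vee rails on a base plate 160 x 110 x 6 mm: this is where the centre of a roller lying in the groove comes to be, 46 mm above the bed; x along the groove, z up. Two rails, x = 34 to 74 mm and -34 to -74 mm; the gap between is for fingers. Sides rise 20 degrees to 60 mm either side; groove bottom 25 mm, outer edges 47 mm above the bed.
- holder_seat (a point): Fixed spring holder: where the centre of the loaded roller lies, 46 mm above the bed; x along its axis, z up. Spring plunger at the -x end, fixed end wall (face at x = 65 mm) with the lip at the +x end. Two vee saddles, x = -50 to -32 and 34 to 54 mm, sides 30 degrees, 26 mm to either side; between them room for fingers down to the base plate, 40 mm below this point.
- holder_lip (a point): Middle of the free edge of the holder's retaining lip, at its top: x = 59 mm, z = 27 mm from holder_seat, same axes. The lip overhangs the end wall's face by 6 mm, is 5 mm thick and 40 mm wide (y); its underside is 2 mm above a loaded roller's top.
- plunger_face (a point): Middle of the plunger's flat, polished (slippery) steel face, which moves with it: x = -55 mm, z = 0 from holder_seat when free. The plate is 6 mm thick, 44 mm wide (y) and reaches from 24 mm below to 38 mm above this point; coil spring and grey housing (top 72 mm above the bed) behind it. The roller's end may still stick to it a little high: press that end down.
- plunger (a joint): Travel of the spring plunger in m: 0 free, grows as it is pushed in along the holder's -x, up to 0.032. Spring 2 N preload plus 0.4 N per mm. The loaded roller keeps it pressed in by 0.010; the roller must push it in more than 0.016 to pass the lip.
- spare: Bystander: a short fat orange roller standing upright, 68 mm diameter, 93 mm high with its white hub; origin under its centre.
- driver: Bystander: a screwdriver lying on the bed.
- jar: Bystander: a white jar with black cap, 76 mm diameter, 100 mm high; origin under its centre.
- starknob: Bystander: a black clamping star knob standing on its steel foot, about 54 mm wide, 48 mm high; origin under its centre.

How it is judged:
By the outcome, as a careful person would: the job done as asked, in the order asked, and still so for the second after the job is handed in, with the robot touching nothing.
It also fails if it takes over 72 s, if anything falls off the work surface, if the arm or the gripper's body presses on something with over 40 N, if the wrist force passes 120 N, or if a joint passes its speed limit or range.

## Robot

A 6-joint arm with a two-finger parallel gripper is mounted at the origin on the work surface. World frame = base frame: x ahead of the robot, y to its left, z up, the work surface at z = 0. Lengths are in m, angles in rad, forces in N, time in s.
With the tool pointing down it reaches from about 0.325 to 0.9 m from the base axis. Payload 6.1 kg.
Tool frame: the origin (TCP) lies at the very end of the fingers, on their centre line; the grasp point (between the pads) lies 19 mm behind it (bot.hold_point_z is the distance from the TCP to the grasp point, in m); z points along the fingers, y is the line along which they close (so a half turn about z gives the same grasp; the last joint's range is limited). The gripper opens to 87 mm and grips with 3 to 60 N. Pads are 19 mm wide; open, the fingers measure 117 mm over their backs; the gripper's body (75 mm by 190 mm) begins 51 mm behind the grasp point.
Start: joints at [1.046, 0.22, 1.526, -0, 1.395, -0.126], TCP at [0.243, 0.576, 0.223] pointing down, gripper open.
Joint ranges: [-2.98, 2.98], [-0.91, 2.08], [0.09, 2.57], [-1.24, 4.39], [0.2, 2.65], [-2.68, 2.68]. Speed limits (rad/s): [2.57, 2.57, 3.01, 3.14, 3.14, 3.14].

## Interface

Orientations are given as a unit quaternion [w, x, y, z].
In Python, from station import bot gives the robot as it stands.
- The arm moves only by the shell command python3 -m inch 'ROWS' [FORCE]. ROWS is text: rows parted by semicolons, each of 7 numbers parted by spaces: the shift along the tool's x, y, z in mm, then the turn, a rotation vector about the tool's x, y, z in degrees, then the finger opening in mm, from 0 to 87. In form: x y z wx wy wz hand; .... A call has 1 to 12 rows; each row is the pose to reach, as a shift and turn from the pose commanded when the call began, along the tool's axes at that moment; what a row does not reach only later rows make up. A row lasts 1/8 s, in which the tool goes at most 62.5 mm and 10.7 degrees, less where a joint would pass 70% of its speed; a pose out of reach is approached as far as the arm can. A call with a gripper value outside its range is refused whole. The fingers move at their own pace and stop on an object; FORCE is the grip in N (left out, the last holds). Time passes only in rows, so rows that repeat a pose let the fingers close. It gives the time, the measured TCP pose, the force and the opening at its end, in the units of the state.
- bot.get_obs(): the state, without advancing time (a new reading comes with each control period).
- bot.capture(name): name is "scene" or "top" or "wrist"; returns a dict with "pixels" (400x640x3 uint8, blue, green, red), "depth" (400x640 float32, m along the optical axis (not along the pixel's ray), 0 where there is no reading), "fovy" (degrees; the focal length in pixels is half the picture's height over the tangent of half this angle, whatever the lens; pixels are square), "cx", "cy" (the principal point, pixels), "k1" (the pictures are not rectified: a ray, as slopes to the right and down, at radius r is drawn at 1 + k1 r^2 times it, then the intrinsics apply), "R" (3x3) and "t" (3): a world point X has camera coordinates R X + t; the wrist camera has in their place "mount" (4x4, takes a point from camera to tool coordinates, whose origin is the TCP and whose axes are the flange's). Camera axes: x right, y down, z forward; pixel columns grow to the right and rows downward; lengths in m; the calibration is good to about 2 mm. A picture is of the moment at which its call begins: read the wrist's pose just before it.
- bot.hand_in(): hands the job in, once; it reports no verdict.
The state is a dict: "t": time; "joints": joint angles; "joint_vel": joint speeds; "tau": joint torques, N m; "ee_pos": TCP position; "tcp_rot": TCP orientation; "force": force on the tool from outside, world axes, zero at the start; "wrist_torque": the same for the moment, N m; "gripper_width": finger opening in m.
Only numpy, scipy, OpenCV 4.12 (cv2) and the standard library are available. Lean on these libraries where they do the work, as an engineer would, in place of code of your own. Each camera call takes 0.05 s, during which the arm holds its last target. There are 200 camera calls.

## Working session

There is one attempt and no reset: what is moved stays moved. The work goes in short steps, Python scripts to look and compute and a shell command to move; the robot and the scene stay as the last step left them, time stands still between calls to the robot, and variables do not carry over. Pictures are saved under pics/ and viewed, on a budget of 10 in all, crops included, one or two more only if the job needs it, and the job is handed in when it is done.

```bash
ls; mkdir -p pics
cat > h.py <<'E'
import numpy as np,cv2
from station import bot
from scipy.spatial.transform import Rotation as Ro
def cam(n):
    o=bot.get_obs(); c=bot.capture(n)
    if 'mount' in c:
        w,x,y,z=o['tcp_rot'];T=np.eye(4);T[:3,:3]=Ro.from_quat([x,y,z,w]).as_matrix();T[:3,3]=o['ee_pos']
        M=T@np.array(c['mount'])
    else:
        M=np.eye(4);R=np.array(c['R']);M[:3,:3]=R.T;M[:3,3]=-R.T@np.array(c['t'])
    c['M']=M;c['f']=200/np.tan(np.radians(c['fovy'])/2);return c
def slopes(c,uv):
    uv=np.atleast_2d(np.array(uv,float));d=(uv-[c['cx'],c['cy']])/c['f'];s=d.copy()
    for _ in range(15): s=d/(1+c['k1']*(s**2).sum(1,keepdims=True))
    return s
def onplane(c,uv,z):
    s=slopes(c,uv);r=np.c_[s,np.ones(len(s))]@c['M'][:3,:3].T;o=c['M'][:3,3]
    return o+r*((z-o[2])/r[:,2])[:,None]
def cloud(c):
    v,u=np.mgrid[0:400,0:640];s=slopes(c,np.c_[u.ravel(),v.ravel()]);d=c['depth'].ravel()
    P=np.c_[s,np.ones(len(s))]*d[:,None]
    return (P@c['M'][:3,:3].T+c['M'][:3,3]).reshape(400,640,3)
def proj(c,X):
    M=np.linalg.inv(c['M']);p=np.atleast_2d(X)@M[:3,:3].T+M[:3,3];s=p[:,:2]/p[:,2:]
    return s*(1+c['k1']*(s**2).sum(1,keepdims=True))*c['f']+[c['cx'],c['cy']]
def st():
    o=bot.get_obs();print(round(o['t'],2),np.round(o['ee_pos'],4),np.round(o['tcp_rot'],4),np.round(o['force'],1),round(o['gripper_width']*1000,1),np.round(o['joints'],3))
E
python3 - <<'E'
from h import *
for n in('top','scene'):
    c=cam(n);cv2.imwrite(f'pics/{n}0.png',c['pixels']);np.save(n+'0.npy',c,allow_pickle=True);print(c['fovy'],c['k1'],c['M'][:3,3])
st()
E
```

```text
pics
45.73693850686257 -0.0851923960752171 [4.29835124e-01 1.67536176e-04 1.37479773e+00]
51.075088653139595 -0.05449487646198033 [1.16396973 0.40604152 0.76966393]
0.1 [0.2424 0.5755 0.2215] [-3.000e-04  1.981e-01  9.802e-01 -9.000e-04] [-0.5  0.6  0.3] 86.8 [ 1.046  0.221  1.528  0.     1.395 -0.126]
```

View pics/top0.png

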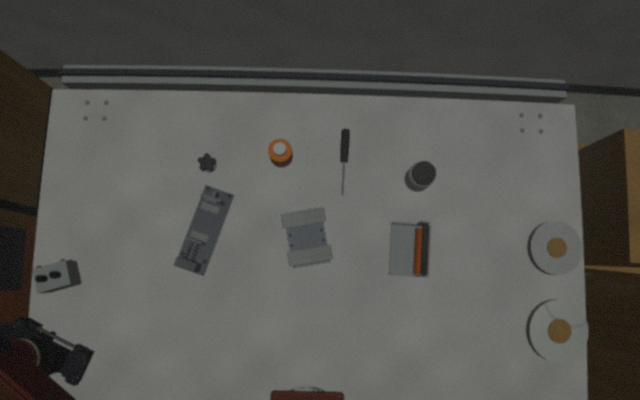

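View pics/scene0.png

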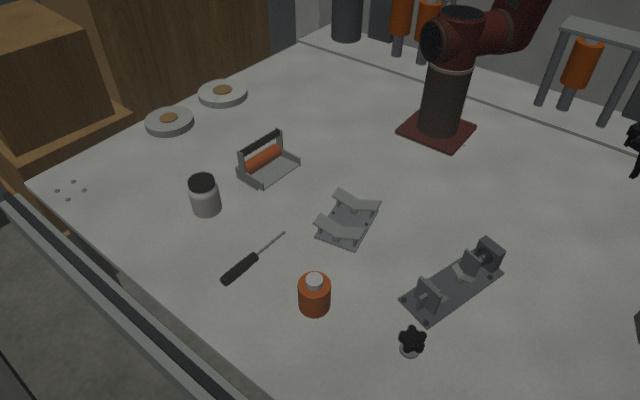

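The top view shows the scoop at (410,250) with its open edge to the left (+y), the rails at (306,237) and the holder at (204,230). The holder's plunger housing is at the lower end and its lip at the upper end. The bystanders are the star knob at (207,162), the spare at (280,152), the driver at (344,160) and the jar at (421,176). The scene view agrees.

Run:
```python
from h import *
T=np.load('top0.npy',allow_pickle=True).item();S=np.load('scene0.npy',allow_pickle=True).item()
PT=cloud(T);PS=cloud(S)
print('scale bed z',np.median(PT[150:200,450:540,2]),np.median(PS[200:240,120:180,2]))
def box(name,P,c,u0,u1,v0,v1,zl,zh):
    Q=P[v0:v1,u0:u1].reshape(-1,3);Q=Q[(Q[:,2]>zl)&(Q[:,2]<zh)]
    if len(Q)<5: print(name,len(Q));return
    r=cv2.minAreaRect((Q[:,:2]*1000).astype(np.float32));print(name,len(Q),'med',np.round(np.median(Q,0),4),'rect',np.round(r[0],1),np.round(r[1],1),round(r[2],1),'z',np.round(np.percentile(Q[:,2],[5,50,95]),3))
box('bar',PT,T,380,440,210,290,.085,.12)
box('bar s',PS,S,230,310,120,195,.088,.12)
box('scoop',PT,T,380,440,210,290,.006,.13)
box('rails all',PT,T,270,340,200,275,.003,.1)
box('rails hi',PT,T,270,340,200,275,.015,.1)
box('rails s',PS,S,305,390,180,255,.015,.1)
box('holder all',PT,T,165,240,178,285,.003,.12)
box('holder hi',PT,T,165,240,178,285,.025,.12)
box('holder top',PT,T,165,240,178,285,.06,.12)
box('holder s',PS,S,390,515,225,330,.06,.12)
box('lip s',PS,S,400,455,225,330,.06,.12)
box('housing s',PS,S,460,515,225,330,.06,.12)
for n,u,v in [('spare',280,152),('jar',421,176),('knob',207,162)]: print(n,PT[v,u])
```

```text
scale bed z 0.0003703407191961716 0.0012561369405583722
bar 339 med [ 0.5099 -0.3047  0.1039] rect [ 506.  -307.2] [ 24.7 148.1] 87.5 z [0.091 0.104 0.108]
bar s 351 med [ 0.511  -0.3028  0.1016] rect [ 505.4 -305.2] [ 24.6 152.7] 87.8 z [0.09  0.102 0.106]
scoop 2194 med [ 0.5084 -0.284   0.0187] rect [ 509.1 -285.5] [230.2 172.2] 0.6 z [0.01  0.019 0.105]
rails all 2789 med [0.5377 0.0164 0.0097] rect [538.3  19.6] [215.  201.3] 1.4 z [0.003 0.01  0.045]
rails hi 1254 med [0.5103 0.0139 0.0367] rect [536.6  14.4] [150.2 123.6] 11.4 z [0.025 0.037 0.047]
rails s 1372 med [0.5692 0.013  0.0361] rect [533.7  14.5] [153.9 121.6] 11.2 z [0.023 0.036 0.047]
holder all 3905 med [0.5475 0.3118 0.0069] rect [548.9 319.4] [313. 220.] 2.7 z [0.003 0.007 0.073]
holder hi 834 med [0.5087 0.3212 0.0591] rect [546.6 311.4] [ 61.6 231.7] 71.7 z [0.028 0.059 0.079]
holder top 411 med [0.4621 0.3291 0.073 ] rect [537.5 314.5] [ 61.5 212.3] 71.7 z [0.062 0.073 0.085]
holder s 807 med [0.5109 0.3242 0.0717] rect [537.1 314.6] [ 61.2 214.9] 72.1 z [0.061 0.072 0.083]
lip s 259 med [0.6339 0.2851 0.072 ] rect [631.3 284. ] [61.3 15.7] 73.3 z [0.061 0.072 0.075]
housing s 548 med [0.4619 0.3355 0.0715] rect [475.7 334. ] [61.1 86.1] 71.1 z [0.061 0.072 0.084]
spare [0.76330561 0.09237763 0.09805877]
jar [ 0.70501086 -0.29796146  0.10445635]
knob [0.74204592 0.30493547 0.04634719]
```

```bash
cat >> h.py <<'E'
def rot(yaw,tx=0,ty=0):
    "tool down, tool x at yaw; object frame tilt about its x (tx) or y (ty), deg"
    return Ro.from_euler('z',yaw,degrees=True)*Ro.from_euler('xy',[tx,ty],degrees=True)*Ro.from_matrix(np.diag([1.,-1,-1]))
def now():
    o=bot.get_obs();w,x,y,z=o['tcp_rot'];return np.array(o['ee_pos']),Ro.from_quat([x,y,z,w])
def row(p,R,p0=None,R0=None):
    if p0 is None:p0,R0=now()
    d=R0.inv().apply(np.array(p)-p0)*1000;w=(R0.inv()*R).as_rotvec(degrees=True)
    print('row',np.round(np.r_[d,w],1))
E
python3 - <<'E'
from h import *
print(np.round(bot.capture('wrist')['mount'],3),bot.capture('wrist')['fovy'],bot.hold_point_z)
row([.5057,-.306,.22],rot(177.6)); row([.5057,-.306,.22],rot(-2.4))
E
```

```text
[[ 0.    -0.96  -0.282  0.078]
 [ 1.     0.     0.    -0.   ]
 [-0.    -0.282  0.96  -0.163]
 [ 0.     0.     0.     1.   ]] 66.22195504734754 0.0187
row [-5.849e+02 -7.102e+02  2.600e+00 -1.000e-01 -0.000e+00 -2.050e+01]
row [-5.849e+02 -7.102e+02  2.600e+00 -0.000e+00  1.000e-01  1.595e+02]
```

```bash
R='-585 -710 -30 0 0 -20.5 87'; python3 -m inch '-100 -120 -30 0 0 -6 87;-150 -190 -30 0 0 -10 87;-200 -240 -30 0 0 -10 87;-250 -300 -30 0 0 -12 87;-300 -360 -30 0 0 -14 87;-350 -420 -30 0 0 -16 87;-400 -480 -30 0 0 -18 87;-440 -530 -30 0 0 -20.5 87;-490 -590 -30 0 0 -20.5 87;-540 -650 -30 0 0 -20.5 87;-585 -710 -30 0 0 -20.5 87;-585 -710 -30 0 0 -20.5 87' 
python3 -c "from h import *;st()"
```

```text
t: 1.7
ee_pos: [0.4586, -0.1428, 0.2521]
tcp_rot: [0.0, 0.021, 1.0, -0.0]
force: [0.8, 0.1, -0.1]
gripper_width: 0.0871
1.7 [ 0.4586 -0.1428  0.2521] [ 4.000e-04  2.070e-02  9.998e-01 -0.000e+00] [ 0.8  0.1 -0.1] 87.1 [-0.466 -0.153  1.854  0.     1.44  -1.996]
```

```bash
python3 -c "
from h import *
row([.5057,-.30,.24],rot(177.6))"
```

```text
row [ -53.6 -155.1   12.2   -0.     0.     0. ]
```

```bash
python3 -m inch '-53 -155 12 0 0 0 87;-53 -155 12 0 0 0 87;-53 -155 12 0 0 0 87;-53 -155 12 0 0 0 87;-53 -155 12 0 0 0 87;-53 -155 12 0 0 0 87'
python3 - <<'E'
from h import *
c=cam('wrist');cv2.imwrite('pics/w1.png',c['pixels']);np.save('w1.npy',c,allow_pickle=True);P=cloud(c).reshape(-1,3);st()
def fit(Q,n):
    r=cv2.minAreaRect((Q[:,:2]*1000).astype(np.float32));print(n,len(Q),np.round(r[0],1),np.round(r[1],1),round(r[2],2))
fit(P[(P[:,2]>.098)&(P[:,2]<.112)&(abs(P[:,1]+.3)<.04)],'bar')
print(np.percentile(P[(P[:,2]>.09)&(P[:,2]<.125),2],[5,50,95]))
E
```

```text
t: 2.45
ee_pos: [0.505, -0.2964, 0.2403]
tcp_rot: [0.0, 0.02, 1.0, 0.0]
force: [0.1, 0.2, 0.4]
gripper_width: 0.087
2.5 [ 0.5051 -0.2964  0.2404] [ 2.000e-04  1.980e-02  9.998e-01 -1.000e-04] [-0.  -0.2  0.5] 87.3 [-0.665  0.115  1.612  0.     1.414 -2.197]
bar 2069 [ 504.6 -307.4] [ 22.8 150. ] 87.36
[0.10273343 0.10444907 0.10569357]
```

View pics/w1.png

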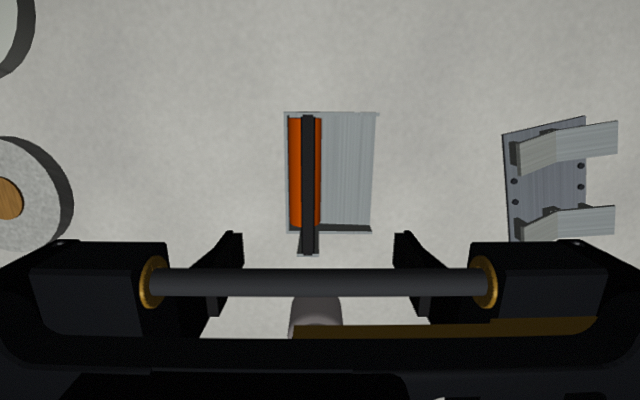

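The wrist view shows the bar running from (307,115) to (308,255), the roller to its left against the back lip, and the open edge to the right at column 375.

Run:
```python
from h import *
c=np.load('w1.npy',allow_pickle=True).item();P=cloud(c);
dark=(c['pixels'].max(2)<60)
Q=P[dark&(P[...,2]>.096)&(P[...,2]<.115)&(abs(P[...,1]+.3)<.04)]
x=np.linspace(.44,.57,14);ym=[np.mean([Q[abs(Q[:,0]-a)<.006][:,1].min(),Q[abs(Q[:,0]-a)<.006][:,1].max()]) for a in x]
p=np.polyfit(x,ym,1);print(Q[:,0].min(),Q[:,0].max(),np.degrees(np.arctan(p[0])),np.polyval(p,.505))
row([.505,np.polyval(p,.505),.078],rot(177.4))
```

```text
0.4323281482458755 0.5766409241489582 -3.071240957118558 -0.30732501513506455
row [ -0.3 -10.9 162.4  -0.    0.    0.3]
```

```bash
python3 -m inch '0 -11 50 0 0 0.5 60;0 -11 100 0 0 0.5 60;0 -11 140 0 0 0.5 60;0 -11 163 0 0 0.5 60;0 -11 163 0 0 0.5 60;0 -11 163 0 0 0.5 0;0 -11 163 0 0 0.5 0;0 -11 163 0 0 0.5 0;0 -11 163 0 0 0.5 0;0 -11 163 0 0 0.5 0;0 -11 163 0 0 0.5 0' 55; python3 -c "
from h import *
st()"
```

```text
t: 3.88
ee_pos: [0.5046, -0.308, 0.077]
tcp_rot: [-0.0, 0.025, 1.0, 0.001]
force: [0.9, 3.6, 2.3]
gripper_width: 0.0134
3.88 [ 0.5046 -0.308   0.077 ] [-0.000e+00  2.490e-02  9.997e-01  6.000e-04] [0.9 3.6 2.3] 13.4 [-6.820e-01  2.860e-01  1.736e+00  1.000e-03  1.120e+00 -2.203e+00]
```

```bash
python3 - <<'E'
from h import *
p0,R0=now()
row(p0+[0,0,.08],rot(177.1),p0,R0)
row(p0+[0,0,.11],rot(177.1,-15),p0,R0)
E
python3 -m inch '0 0 -10 0 0 0 0;0 0 -25 0 0 0 0;0 0 -45 0 0 0 0;0 0 -65 0 0 0 0;0 0 -85 0 0 0 0;0 0 -100 0 0 0 0;0 0 -110 0 0 0 0;0 0 -110 0 0 0 0'
python3 - <<'E'
from h import *
st()
p0,R0=now();Rr=Ro.from_euler('z',11.3,degrees=True);c=np.array([.535,.0145,0])
row(p0,rot(177.1,-15))
for lat,z,th in [(-60,.10,-15),(-60,.10,0),(-50,.07,0),(-50,.055,4),(-50,.055,6),(-50,.055,8),(-50,.055,10),(-50,.055,12)]:
    e=c+Rr.apply([0,lat/1000,z]); R=Ro.from_euler('z',191.3,degrees=True)*Ro.from_euler('x',th,degrees=True)
    tcp=e-R.apply([0,-.080,-.060]);print(lat,z,th,np.round(tcp,4));row(tcp,rot(191.3,th))
E
```

```text
row [  0.    0.1 -80.    0.1  -0.    0. ]
row [ 0.00e+00  1.00e-01 -1.10e+02 -1.49e+01 -0.00e+00  0.00e+00]
t: 4.88
ee_pos: [0.5049, -0.3089, 0.1879]
tcp_rot: [0.001, 0.025, 1.0, -0.0]
force: [0.1, 0.6, -6.1]
gripper_width: 0.0132
4.88 [ 0.5049 -0.3089  0.1879] [ 6.000e-04  2.490e-02  9.997e-01 -5.000e-04] [ 0.1  0.6 -6.1] 13.2 [-0.682  0.167  1.654  0.     1.319 -2.203]
row [  0.    0.    0.  -15.1   0.1   0.1]
-60 0.1 -15 [ 0.5649 -0.1353  0.1373]
row [-51.3 176.4  50.5 -15.    1.9 -14.1]
-60 0.1 0 [ 0.5624 -0.1228  0.16  ]
row [-4.810e+01  1.888e+02  2.780e+01 -1.000e-01  1.000e-01 -1.420e+01]
-50 0.07 0 [ 0.5605 -0.113   0.13  ]
row [-4.570e+01  1.985e+02  5.780e+01 -1.000e-01  1.000e-01 -1.420e+01]
-50 0.055 4 [ 0.5596 -0.1087  0.1204]
row [-44.6 202.8  67.3   3.9  -0.4 -14.1]
-50 0.055 6 [ 0.5592 -0.1064  0.123 ]
row [-44.  205.1  64.7   5.9  -0.7 -14.1]
-50 0.055 8 [ 0.5587 -0.104   0.1255]
row [-43.4 207.4  62.2   7.9  -0.9 -14.1]
-50 0.055 10 [ 0.5582 -0.1016  0.128 ]
row [-42.8 209.8  59.8   9.9  -1.2 -14.1]
-50 0.055 12 [ 0.5577 -0.099   0.1303]
row [-42.2 212.3  57.4  11.9  -1.4 -14.1]
```

```bash
python3 -m inch '0 0 0 -5 0 0 0;0 0 0 -10 0 0 0;0 6 0 -15 0 -1 0;-5 22 5 -15 0.5 -3 0;-13 45 12 -15 1 -5 0;-21 72 20 -15 1 -7 0;-29 99 28 -15 1.5 -9 0;-37 126 36 -15 1.9 -11 0;-44 150 43 -15 1.9 -13 0;-49 168 48 -15 1.9 -14.1 0;-51 176 50 -15 1.9 -14.1 0;-51 176 50 -15 1.9 -14.1 0'
python3 - <<'E'
from h import *
st()
p0,R0=now()
c=cam('scene');cv2.imwrite('pics/s2.png',c['pixels'][60:300,200:520].repeat(2,0).repeat(2,1))
Rr=Ro.from_euler('z',11.3,degrees=True);c=np.array([.535,.0145,0])
for lat,z,th in [(-60,.10,-15),(-60,.09,-5),(-55,.07,0),(-50,.055,4),(-50,.055,6),(-50,.055,8),(-50,.055,10),(-50,.055,12)]:
    e=c+Rr.apply([0,lat/1000,z]); R=Ro.from_euler('z',191.3,degrees=True)*Ro.from_euler('x',th,degrees=True)
    tcp=e-R.apply([0,-.080,-.060]);print(lat,z,th,np.round(tcp,4));row(tcp,rot(191.3,th))
E
```

```text
t: 6.38
ee_pos: [0.5642, -0.135, 0.1368]
tcp_rot: [-0.013, -0.098, 0.987, 0.13]
force: [0.1, -0.4, -5.6]
gripper_width: 0.0137
6.38 [ 0.5642 -0.135   0.1368] [-0.0135 -0.0982  0.9865  0.1303] [ 0.1 -0.4 -5.6] 13.7 [-0.491  0.299  1.621  0.204  1.395 -2.314]
-60 0.1 -15 [ 0.5649 -0.1353  0.1373]
row [-0.8  0.2 -0.1  0.  -0.   0. ]
-60 0.09 -5 [ 0.5634 -0.1276  0.1428]
row [-0.8  9.3 -3.4 10.  -0.   0. ]
-55 0.07 0 [ 0.5615 -0.1179  0.13  ]
row [-0.8 15.6 11.5 15.  -0.   0. ]
-50 0.055 4 [ 0.5596 -0.1087  0.1204]
row [-0.8 22.1 23.2 19.  -0.   0. ]
-50 0.055 6 [ 0.5592 -0.1064  0.123 ]
row [-0.8 25.1 21.3 21.  -0.   0. ]
-50 0.055 8 [ 0.5587 -0.104   0.1255]
row [-0.8 28.  19.4 23.  -0.   0. ]
-50 0.055 10 [ 0.5582 -0.1016  0.128 ]
row [-0.8 31.1 17.7 25.  -0.   0. ]
-50 0.055 12 [ 0.5577 -0.099   0.1303]
row [-0.8 34.2 16.2 27.  -0.   0. ]
```

View pics/s2.png

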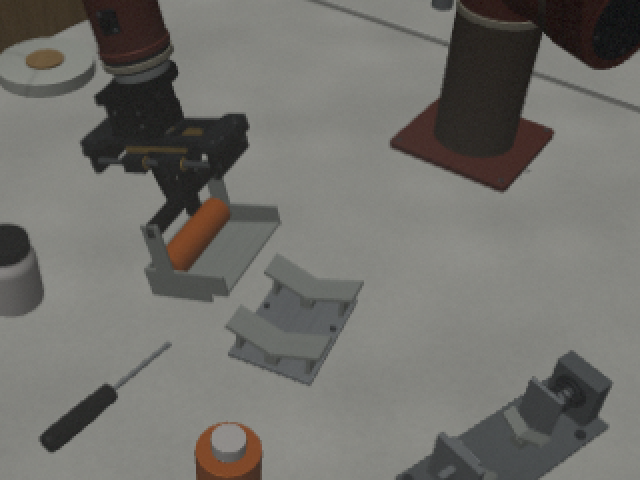

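The crop shows the roller resting in the tilted-back scoop at (200,235), with the scoop's edge next to the near rail side and square to it. I'll tip slowly.

```bash
python3 -m inch '0 3 -1 3 0 0 0;0 9 -3 9 0 0 0;0 12 4 12 0 0 0;0 16 11 15 0 0 0;0 19 18 17 0 0 0;0 22 23 19 0 0 0;0 23 22 20 0 0 0;0 25 21 21 0 0 0;0 26 20 22 0 0 0;0 28 19 23 0 0 0;0 28 19 23 0 0 0;0 28 19 23 0 0 0'
python3 - <<'E'
from h import *
st()
c=cam('scene');cv2.imwrite('pics/s3.png',c['pixels'][60:300,200:520].repeat(2,0).repeat(2,1))
E
```

```text
t: 7.92
ee_pos: [0.558, -0.1041, 0.1259]
tcp_rot: [0.007, -0.099, 0.993, -0.069]
force: [-0.7, 0.4, -5.6]
gripper_width: 0.0134
7.92 [ 0.558  -0.1041  0.1259] [ 0.0065 -0.0986  0.9927 -0.0687] [-0.7  0.4 -5.6] 13.4 [-0.248  0.141  1.813 -0.138  1.132 -1.961]
```

View pics/s3.png

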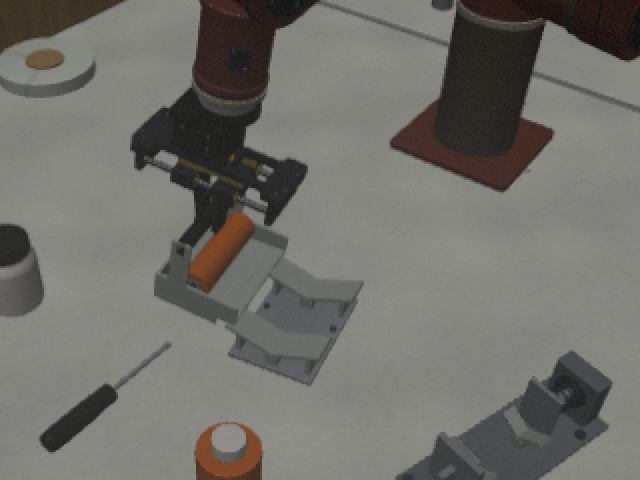

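The roller has started rolling, at (220,250), and the edge overhangs the near rail side. I'll hold this pose.

```bash
python3 -m inch '0 0 0 0 0 0 0;0 0 0 0 0 0 0;0 0 0 0 0 0 0;0 0 0 0 0 0 0;0 0 0 0 0 0 0;0 0 0 0 0 0 0;0 0 0 0 0 0 0;0 0 0 0 0 0 0;0 0 0 0 0 0 0'
python3 - <<'E'
from h import *
c=cam('scene');cv2.imwrite('pics/s4.png',c['pixels'][60:300,200:520].repeat(2,0).repeat(2,1))
P=cloud(c);b=c['pixels'].astype(int);m=(b[...,2]>90)&(b[...,0]<60)&(b[...,2]>2*b[...,1]*.9);m[250:]=0;m[:,:200]=0;m[:,400:]=0;m[:110]=0
Q=P[m];print(len(Q),np.median(Q,0),Q.min(0),Q.max(0))
E
```

```text
t: 9.1
ee_pos: [0.5579, -0.104, 0.1259]
tcp_rot: [0.007, -0.099, 0.993, -0.069]
force: [-0.5, 1.0, -2.8]
gripper_width: 0.0132
9 [0.54645774 0.00376046 0.06820993] [ 0.48966645 -0.00404484  0.06679245] [0.57431558 0.02053367 0.07029151]
```

View pics/s4.png

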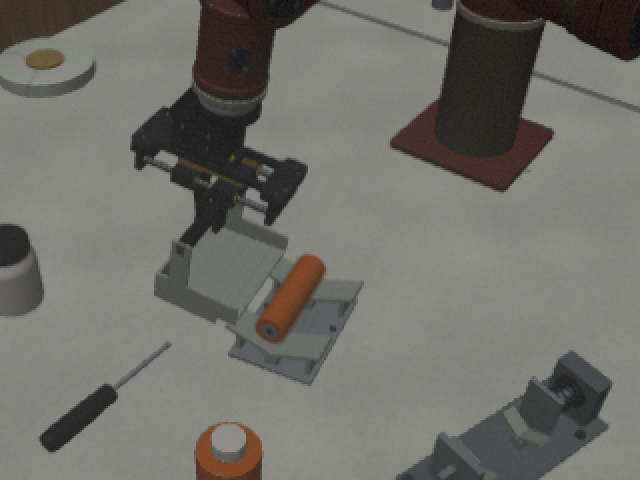

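The roller lies in the groove at (290,300). Next I'll take the scoop back.

Run:
```python
from h import *
p0,R0=now()
row([.565,-.13,.17],rot(189,2));row([.53,-.22,.165],rot(183)); row([.505,-.308,.15],rot(177.1)); row([.505,-.308,.082],rot(177.1)); row([.505,-.308,.077],rot(177.1))
```

```text
row [ -1.8 -32.7 -40.   -5.9   0.2   2.3]
row [  50.2 -112.6  -23.8   -7.9    0.5    8.3]
row [  92.  -191.1    2.3   -7.9    0.9   14.2]
row [  91.9 -181.7   69.7   -7.9    0.9   14.2]
row [  91.9 -181.    74.6   -7.9    0.9   14.2]
```

```bash
python3 -m inch '0 -15 -20 -1 0 0 0;-2 -33 -40 -6 0 2 0;15 -60 -35 -7 0 4 0;50 -113 -24 -8 0.5 8 0;75 -155 -8 -8 0.7 11 0;92 -191 2 -8 0.9 14.2 0;92 -191 2 -8 0.9 14.2 0;92 -186 40 -8 0.9 14.2 0;92 -182 63 -8 0.9 14.2 0;92 -182 68 -8 0.9 14.2 0;92 -182 70 -8 0.9 14.2 0'
python3 - <<'E'
from h import *
st();row([.505,-.308,.077],rot(177.1))
E
```

```text
t: 10.52
ee_pos: [0.5057, -0.3082, 0.0823]
tcp_rot: [0.001, 0.025, 1.0, 0.001]
force: [0.4, 0.4, -2.2]
gripper_width: 0.014
10.53 [ 0.5057 -0.3082  0.0823] [7.000e-04 2.470e-02 9.997e-01 8.000e-04] [ 0.4  0.4 -2.2] 14.0 [-6.820e-01  2.810e-01  1.732e+00  2.000e-03  1.129e+00 -2.204e+00]
row [0.7 0.1 5.3 0.1 0.1 0.1]
```

```bash
python3 -m inch '0 0 2 0 0 0 0;0 0 4 0 0 0 0;0 0 5 0 0 0 0;0 0 5.5 0 0 0 0;0 0 5.5 0 0 0 30;0 0 5.5 0 0 0 60;0 0 5 0 0 0 60;0 0 -40 0 0 0 60;0 0 -90 0 0 0 60;0 0 -140 0 0 0 70;0 0 -140 0 0 0 70'
python3 - <<'E'
from h import *
st()
c=cam('top');np.save('t5.npy',c,allow_pickle=True);P=cloud(c)
b=c['pixels'].astype(int);m=((b[...,2]>90)&(b[...,0]<70)&(b[...,2]>1.6*b[...,1])).astype(np.uint8);m[:200]=0;m[280:]=0;m[:,:260]=0;m[:,350:]=0
Q=P[m>0];Q=Q[Q[:,2]>.04];r=cv2.minAreaRect((Q[:,:2]*1000).astype(np.float32));print(len(Q),np.median(Q,0),r)
c=cam('scene');np.save('s5.npy',c,allow_pickle=True);P=cloud(c)
b=c['pixels'].astype(int);m=((b[...,2]>60)&(b[...,0]<70)&(b[...,2]>1.6*b[...,1])).astype(np.uint8);m[250:]=0;m[:160]=0;m[:,:310]=0;m[:,400:]=0
Q=P[m>0];Q=Q[Q[:,2]>.04];r=cv2.minAreaRect((Q[:,:2]*1000).astype(np.float32));print(len(Q),np.median(Q,0),r,Q[:,2].max())
E
```

```text
t: 11.9
ee_pos: [0.5075, -0.3107, 0.2278]
tcp_rot: [0.004, 0.025, 1.0, -0.002]
force: [-0.6, 0.4, -0.9]
gripper_width: 0.0677
11.9 [ 0.5075 -0.3107  0.2278] [ 0.0045  0.0251  0.9997 -0.0022] [-0.6  0.4 -0.9] 67.7 [-6.830e-01  1.380e-01  1.611e+00  2.000e-03  1.383e+00 -2.204e+00]
522 [0.53237233 0.01289957 0.06419087] ((513.18603515625, 9.085128784179688), (167.1943359375, 32.67817306518555), 10.346535682678223)
513 [0.53998451 0.01847094 0.06467559] ((831.6898193359375, 179.7446746826172), (801.045166015625, 69.3345947265625), 29.30962371826172) 0.7696639307446191
```

```bash
python3 -c "
from h import *
row([.535,.0145,.2],rot(191.3))"
```

```text
row [-1.360e+01  3.244e+02  2.260e+01  1.000e-01  1.000e-01 -1.420e+01]
```

```bash
python3 -m inch '-4 60 0 0 0 -3 87;-6 120 5 0 0 -6 87;-10 180 10 0 0 -9 87;-14 240 22 0 0 -12 87;-14 290 22 0 0 -14.2 87;-14 324 22 0 0 -14.2 87;-14 324 22 0 0 -14.2 87;-14 324 22 0 0 -14.2 87'
python3 - <<'E'
from h import *
st()
c=cam('wrist');np.save('w6.npy',c,allow_pickle=True);P=cloud(c);cv2.imwrite('pics/w6.png',c['pixels'])
b=c['pixels'].astype(int);m=(b[...,2]>80)&(b[...,0]<70)&(b[...,2]>1.6*b[...,1])&(P[...,2]>.045)&(P[...,2]<.08)&(abs(P[...,1])<.08)
Q=P[m];r=cv2.minAreaRect((Q[:,:2]*1000).astype(np.float32));print(len(Q),np.round(np.median(Q,0),4),r,np.percentile(Q[:,2],98))
# rails
for zl,zh in[(.030,.05)]:
    m=(P[...,2]>zl)&(P[...,2]<zh)&(abs(P[...,1])<.1)&(b[...,2]<1.3*b[...,0])&(abs(P[...,0]-.53)<.1);Q=P[m];print(len(Q),cv2.minAreaRect((Q[:,:2]*1000).astype(np.float32)))
E
```

```text
t: 13.0
ee_pos: [0.5344, 0.0139, 0.199]
tcp_rot: [-0.001, -0.099, 0.995, 0.001]
force: [-0.0, -0.9, -0.4]
gripper_width: 0.0872
13.0 [0.5344 0.0139 0.199 ] [-8.000e-04 -9.880e-02  9.951e-01  1.000e-03] [-0.  -0.9 -0.4] 87.2 [-0.123  0.024  1.787  0.002  1.333 -1.892]
4520 [0.5253 0.0115 0.0642] ((531.440673828125, 12.73563003540039), (129.48045349121094, 38.60960388183594), 11.49407958984375) 0.06720401636150289
5801 ((534.6185302734375, 13.349594116210938), (148.27110290527344, 122.97716522216797), 11.2980375289917)
```

View pics/w6.png

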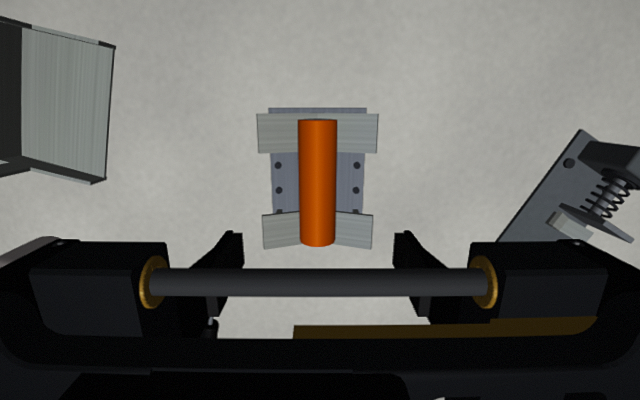

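The wrist view shows the roller at (318,182), lying straight in the groove. I'll grasp it at its centre.

```bash
python3 -c "
from h import *
row([.5315,.0130,.0275],rot(191.4))"
```

```text
row [ 3.000e+00 -2.000e-01  1.718e+02  1.000e-01 -0.000e+00 -1.000e-01]
```

```bash
python3 -m inch '3 0 60 0 0 0 87;3 0 120 0 0 0 87;3 0 155 0 0 0 87;3 0 171 0 0 0 87;3 0 171 0 0 0 87;3 0 171 0 0 0 30;3 0 171 0 0 0 30;3 0 171 0 0 0 30;3 0 171 0 0 0 30;3 0 171 0 0 0 30;3 0 171 0 0 0 30' 50
python3 -c "from h import *;st()"
```

```text
t: 14.42
ee_pos: [0.5327, 0.0133, 0.0297]
tcp_rot: [0.001, -0.099, 0.995, 0.0]
force: [0.0, -3.7, 1.7]
gripper_width: 0.0386
14.43 [0.5327 0.0133 0.0297] [ 7.000e-04 -9.890e-02  9.951e-01  2.000e-04] [ 0.  -3.7  1.7] 38.6 [-1.240e-01  2.290e-01  1.911e+00  1.000e-03  1.000e+00 -1.893e+00]
```

```bash
python3 -c "
from h import *
row([.545,.205,.23],rot(161.9))"
```

```text
row [-5.000e+01  1.856e+02 -2.001e+02  0.000e+00  1.000e-01  2.940e+01]
```

```bash
python3 -m inch '0 0 -30 0 0 0 30;0 0 -80 0 0 0 30;-5 10 -130 0 0 3 30;-20 50 -170 0 0 10 30;-35 100 -200 0 0 18 30;-50 150 -200 0 0 25 30;-50 186 -200 0 0 29.4 30;-50 186 -200 0 0 29.4 30;-50 186 -200 0 0 29.4 30;-50 186 -200 0 0 29.4 30'
python3 - <<'E'
from h import *
st()
c=cam('wrist');np.save('w7.npy',c,allow_pickle=True);P=cloud(c);cv2.imwrite('pics/w7.png',c['pixels'])
b=c['pixels'].astype(int);m=(b[...,2]>80)&(b[...,0]<70)&(b[...,2]>1.6*b[...,1])&(P[...,2]>.15)
Q=P[m];print(len(Q),np.round(np.median(Q,0),4),cv2.minAreaRect((Q[:,:2]*1000).astype(np.float32)))
E
```

```text
t: 15.68
ee_pos: [0.5448, 0.2048, 0.2294]
tcp_rot: [-0.0, 0.158, 0.988, 0.001]
force: [-0.0, 0.4, -2.4]
gripper_width: 0.039
15.68 [0.5448 0.2048 0.2294] [-1.000e-04  1.576e-01  9.875e-01  8.000e-04] [-0.   0.4 -2.4] 39.0 [ 0.223  0.113  1.634  0.002  1.393 -1.032]
12333 [0.5136 0.2136 0.2642] ((523.6331176757812, 211.5104217529297), (39.99964904785156, 110.68418884277344), 71.57679748535156)
```

View pics/w7.png

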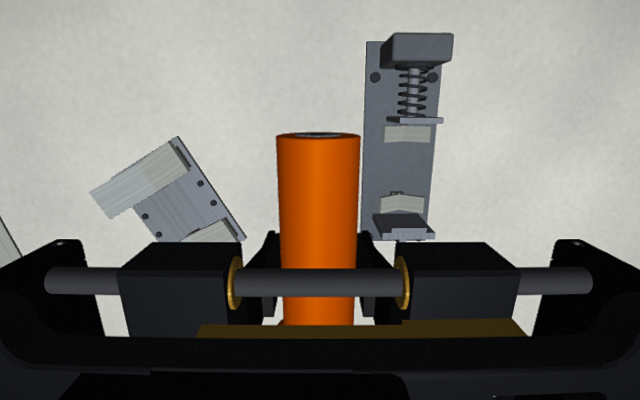

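The wrist view shows the gripped roller at (318,230). The holder has its housing at (418,50), plunger plate at (413,120), saddles at (408,133) and (402,203), and the lip and end wall at (403,225).

Run:
```python
from h import *
c=np.load('w7.npy',allow_pickle=True).item();P=cloud(c);b=c['pixels'].astype(int)
u=np.zeros((400,640),bool);u[20:242,362:460]=1
Q=P[u&(P[...,2]>.003)&(P[...,2]<.1)&(c['depth']>0)]
H=Q[Q[:,2]>.062]
r=cv2.minAreaRect((H[:,:2]*1000).astype(np.float32));print('top',r)
r=cv2.minAreaRect((Q[:,:2]*1000).astype(np.float32));print('all',r)
yaw=-18.1
q=Ro.from_euler('z',-yaw,degrees=True).apply(Q-[.572,.303,0])*1000
for a in range(-150,110,4):
    s=q[(q[:,0]>=a)&(q[:,0]<a+4)]
    if len(s):
        h=s[s[:,2]>s[:,2].max()-6]; print(a,len(s),np.round(np.percentile(s[:,2],[50,98]),0),np.round([h[:,1].min(),h[:,1].max()],0), np.round([s[:,1].min(),s[:,1].max()],0))
```

```text
top ((535.8851318359375, 314.33563232421875), (60.8242301940918, 212.98475646972656), 72.21587371826172)
all ((543.1829833984375, 323.69732666015625), (113.84386444091797, 268.0694885253906), 72.97443389892578)
-150 56 [6. 8.] [-46. -24.] [-46. -24.]
-146 208 [71. 73.] [-31.  28.] [-46.  28.]
-142 382 [72. 74.] [-31.  29.] [-46.  29.]
-138 361 [72. 74.] [-30.  29.] [-46.  29.]
-134 376 [72. 74.] [-30.  28.] [-46.  28.]
-130 365 [72. 74.] [-30.  29.] [-46.  29.]
-126 373 [72. 74.] [-31.  28.] [-45.  53.]
-122 561 [65. 73.] [-30.  28.] [-46.  44.]
-118 426 [36. 67.] [-14.  12.] [-46.  45.]
-114 276 [11. 61.] [-10.  10.] [-46.  43.]
-110 284 [ 8. 61.] [-12.  -1.] [-46.  44.]
-106 297 [ 7. 62.] [-9. 11.] [-46.  44.]
-102 249 [ 7. 59.] [-13.  -3.] [-46.  44.]
-98 298 [ 7. 62.] [-12.  11.] [-45.  64.]
-94 253 [ 7. 53.] [-5. 12.] [-46.  44.]
-90 274 [ 7. 62.] [-11.   9.] [-46.  43.]
-86 267 [ 7. 60.] [-1. 11.] [-46.  44.]
-82 256 [ 7. 61.] [-11.   5.] [-46.  44.]
-78 279 [ 7. 62.] [-10.  11.] [-46.  43.]
-74 245 [ 7. 56.] [-14.   2.] [-46.  44.]
-70 284 [ 7. 62.] [-11.  10.] [-46.  43.]
-66
[... 983 characters left out ...]
29.  28.] [-44.  61.]
34 231 [27. 38.] [-28.  29.] [-44.  44.]
38 195 [28. 39.] [-28.  27.] [-44.  58.]
42 203 [28. 38.] [-28.  27.] [-44.  44.]
46 162 [27. 38.] [-28.  28.] [-44.  44.]
50 75 [ 7. 73.] [-19.  14.] [-43.  45.]
54 226 [72. 75.] [-20.  20.] [-43.  45.]
58 1027 [38. 75.] [-30.  30.] [-43.  44.]
62 261 [73. 75.] [-30.  31.] [-43.  44.]
66 161 [73. 75.] [-30.  30.] [-43.  45.]
70 36 [7. 8.] [-43.  68.] [-43.  68.]
74 35 [7. 8.] [-43. -26.] [-43. -26.]
78 56 [ 7. 53.] [-4.  4.] [-42.   4.]
82 35 [ 7. 44.] [-4. -4.] [-42.  -4.]
86 31 [ 7. 37.] [-4. -4.] [-33.  -4.]
90 24 [ 7. 11.] [-32. -18.] [-32. -18.]
94 37 [ 7. 11.] [-30.  45.] [-30.  45.]
98 39 [ 7. 10.] [-28.  44.] [-28.  44.]
```

Run:
```python
from h import *
c=np.load('w7.npy',allow_pickle=True).item();P=cloud(c);b=c['pixels'].astype(int)
yaw=-17.8
u=np.zeros((400,640),bool);u[20:242,362:460]=1
q=Ro.from_euler('z',-yaw,degrees=True).apply((P-[.572,.303,0]).reshape(-1,3)).reshape(400,640,3)*1000
def f(n,m):
    s=q[m&u];print(n,len(s),'x',np.round(np.percentile(s[:,0],[2,50,98]),1),'y',np.round(np.percentile(s[:,1],[2,98]),1),'z',np.round(np.median(s[:,2]),1))
z=q[...,2];x=q[...,0];y=q[...,1]
f('lip',(z>68)&(z<80)&(x>40)&(x<80)&(abs(y)<17))
f('wall',(z>68)&(z<80)&(x>40)&(x<80)&(abs(y)>22))
f('sad+',(z>30)&(z<42)&(x>20)&(x<50)&(abs(y)>20))
f('sad-',(z>32)&(z<42)&(x>-70)&(x<-30)&(abs(y)>20))
f('plate',(z>80)&(z<90)&(x>-80)&(x<-40))
f('housing',(z>68)&(x<-100))
# roller in tool frame
p=np.array([.5448,.2048,.2294]);R=Ro.from_quat([.1576,.9875,.0008,-.0001])
t=R.inv().apply((P-p).reshape(-1,3)).reshape(400,640,3)*1000
m=(b[...,2]>80)&(b[...,0]<70)&(b[...,2]>1.6*b[...,1])&(P[...,2]>.15)
for v in (135,138,142,160,200):
    s=t[v][m[v]];print(v,np.round(np.median(s,0),1),np.round([s[:,1].min(),s[:,1].max()],1), s[:,2].min())
print(np.round(t[130:137,318],1), c['depth'][128:137,318])
```

```text
lip 384 x [53.9 60.6 68.2] y [-16.3  16.2] z 73.7
wall 136 x [59.8 63.2 67.8] y [-30.5  29.8] z 73.4
sad+ 232 x [28.9 37.9 48.8] y [-28.6  27.3] z 36.5
sad- 256 x [-62.3 -46.7 -36.6] y [-28.6  27.6] z 36.7
plate 268 x [-64.9 -62.5 -60. ] y [-21.9  20.2] z 84.7
housing 1759 x [-143.6 -131.2 -118.9] y [-29.1  27.6] z 72.5
135 [ 66.3 -17.9 -21.9] [-17.9 -17.9] -21.88453381271943
138 [ 65.8   7.2 -31.4] [-19.5  18.1] -34.48366915002099
142 [ 64.4  -0.2 -34.8] [-18.4  18.4] -162.83982641483607
160 [ 57.   -0.2 -35. ] [-18.8  18.1] -162.83982641483607
200 [ 39.4  -0.2 -34.8] [-18.5  18.7] -37.76237687522853
[[ 5.220e+01 -1.000e-01  2.294e+02]
 [ 5.090e+01 -1.000e-01  2.291e+02]
 [ 6.670e+01 -2.000e-01 -1.010e+01]
 [ 6.690e+01 -2.000e-01 -1.920e+01]
 [ 6.670e+01 -2.000e-01 -2.190e+01]
 [ 6.670e+01 -2.000e-01 -2.760e+01]
 [ 6.640e+01 -2.000e-01 -2.840e+01]] [0.38287184 0.3832881  0.38352004 0.38360587 0.14962815 0.14087802
 0.13827746 0.13281573 0.13215056]
```

```bash
cat >> h.py <<'E'
HY=-17.8
SEAT=np.array([.572,.303,.046])+Ro.from_euler('z',HY,degrees=True).apply([-.0055,-.0004,0])
OFF=np.array([.0016,0,-.015])
def tgt(cx,cz,a,off=None):
    R=rot(HY+180,0,a)
    return SEAT+Ro.from_euler('z',HY,degrees=True).apply([cx/1000,0,cz/1000])-R.apply(OFF if off is None else off),R
def holder(p,R):
    C=Ro.from_euler('z',-HY,degrees=True).apply(p+R.apply(OFF)-SEAT)*1000
    ax=Ro.from_euler('z',-HY,degrees=True).apply(R.apply([-1,0,0]));print('roller',np.round(C,1),'tilt',round(np.degrees(np.arcsin(ax[2])),1),'yaw',round(np.degrees(ax[1]),1))
E
python3 - <<'E'
from h import *
holder(*now())
for w in [(19,110,18),(19,60,18),(19,31,18)]: row(*tgt(*w))
E
```

```text
roller [   8.1 -101.4  198.6] tilt -0.0 yaw -0.3
row [-1.480e+01  1.013e+02  8.750e+01  1.000e-01 -1.800e+01 -4.000e-01]
row [-1.480e+01  1.013e+02  1.375e+02  1.000e-01 -1.800e+01 -4.000e-01]
row [-1.480e+01  1.012e+02  1.665e+02  1.000e-01 -1.800e+01 -4.000e-01]
```

```bash
python3 -m inch '-5 40 0 0 -5 0 30;-10 80 30 0 -10 0 30;-15 101 60 0 -18 -0.4 30;-15 101 88 0 -18 -0.4 30;-15 101 115 0 -18 -0.4 30;-15 101 137 0 -18 -0.4 30;-15 101 137 0 -18 -0.4 30' 60
python3 - <<'E'
from h import *
st();holder(*now());c=cam('scene');cv2.imwrite('pics/s8.png',c['pixels'][150:350,360:560].repeat(3,0).repeat(3,1))
for w in [(19,31,18)]: row(*tgt(*w))
E
```

```text
t: 16.6
ee_pos: [0.5888, 0.2957, 0.0902]
tcp_rot: [0.152, 0.152, 0.976, -0.025]
force: [0.6, -0.4, -2.0]
gripper_width: 0.0392
16.6 [0.5888 0.2957 0.0902] [ 0.1524  0.1524  0.9762 -0.0251] [ 0.6 -0.4 -2. ] 39.2 [ 0.457  0.286  1.743 -0.275  0.906 -0.656]
roller [17.7 -1.3 58. ] tilt 17.8 yaw 0.1
row [ 8.5  0.4 27.7 -0.  -0.1  0.1]
```

View pics/s8.png

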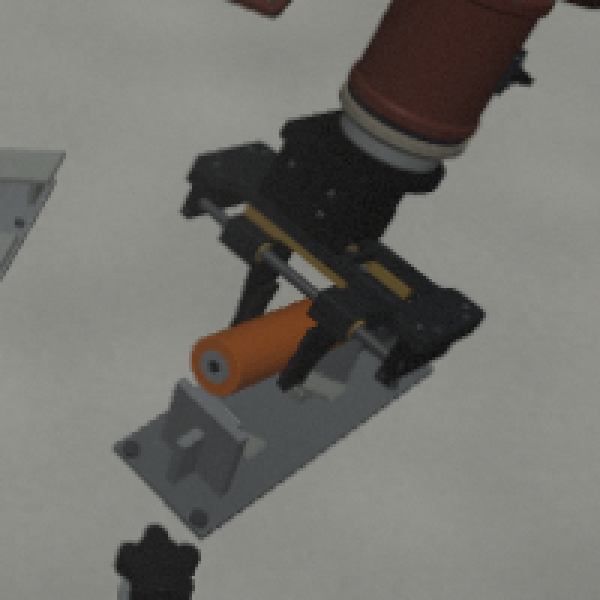

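The crop shows the roller above the holder in line with it, its lip end raised and clear of the lip at (215,385).

```bash
python3 -m inch '8 0.5 14 0 0 0 30;8 0.5 27 0 0 0 30;8 0.5 27 0 0 0 30;8 0.5 27 0 0 0 30'
python3 - <<'E'
from h import *
st();holder(*now())
for w in [(19,31,18),(8,31,18),(-4,31,18),(-14,31,18),(-14,22,18)]: print(w);row(*tgt(*w))
E
```

```text
t: 17.15
ee_pos: [0.5913, 0.2978, 0.065]
tcp_rot: [0.155, 0.152, 0.976, -0.024]
force: [-1.5, -0.5, -1.3]
gripper_width: 0.0391
17.15 [0.5913 0.2978 0.065 ] [ 0.1546  0.1519  0.9759 -0.0236] [-1.5 -0.5 -1.3] 39.1 [ 0.458  0.325  1.75  -0.287  0.857 -0.638]
roller [19.3  1.3 32.8] tilt 18.0 yaw 0.1
(19, 31, 18)
row [ 0.8 -1.3  1.6  0.1 -0.   0.1]
(8, 31, 18)
row [11.3 -1.3 -1.8  0.1 -0.   0.1]
(-4, 31, 18)
row [22.7 -1.3 -5.5  0.1 -0.   0.1]
(-14, 31, 18)
row [32.2 -1.2 -8.6  0.1 -0.   0.1]
(-14, 22, 18)
row [35.  -1.2 -0.1  0.1 -0.   0.1]
```

```bash
python3 -m inch '1 -1 1 0 0 0 30;6 -1 0 0 0 0 30;11 -1 -2 0 0 0 30;17 -1 -4 0 0 0 30;23 -1 -5.5 0 0 0 30;28 -1 -7 0 0 0 30;32 -1 -8.5 0 0 0 30;32 -1 -8.5 0 0 0 30;32 -1 -8.5 0 0 0 30'
python3 - <<'E'
from h import *
st();holder(*now());c=cam('scene');cv2.imwrite('pics/s9.png',c['pixels'][150:350,360:560].repeat(3,0).repeat(3,1))
for w in [(-14,31,18),(-14,22,18),(-14,15,12),(-15,8,6),(-17,1,0)]: print(w);row(*tgt(*w))
E
```

```text
t: 18.27
ee_pos: [0.5619, 0.3064, 0.0645]
tcp_rot: [0.157, 0.152, 0.976, -0.023]
force: [11.0, -3.5, -4.0]
gripper_width: 0.0386
18.27 [0.5619 0.3064 0.0645] [ 0.1571  0.1516  0.9756 -0.0232] [11.  -3.5 -4. ] 38.6 [ 0.496  0.283  1.805 -0.303  0.85  -0.588]
roller [-11.4   0.5  32.3] tilt 18.3 yaw 0.1
(-14, 31, 18)
row [ 3.  -0.5  0.4  0.2  0.3  0.1]
(-14, 22, 18)
row [ 5.8 -0.5  8.9  0.2  0.3  0.1]
(-14, 15, 12)
row [ 9.6 -0.5 15.6  0.2  6.3  0.1]
(-15, 8, 6)
row [14.3 -0.5 21.9  0.2 12.3  0.1]
(-17, 1, 0)
row [20.  -0.5 27.7  0.2 18.3  0.1]
```

View pics/s9.png

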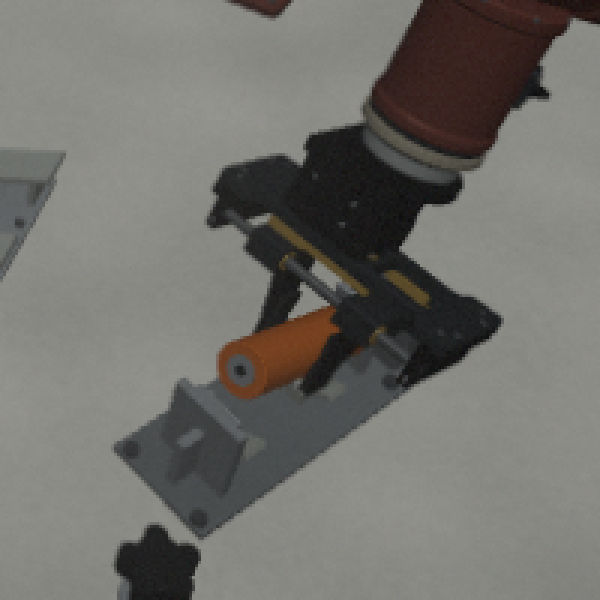

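The force of 11.5 N corresponds to about 24 mm of press, which matches the pose. In the crop the lip end at (240,370) is behind the lip edge. Next I'll roll it down.

```bash
python3 -m inch '3 -0.5 0.5 0 0 0 30;4.5 -0.5 4 0 0 0 30;6 -0.5 9 0 0.3 0 30;8 -0.5 12 0 3.3 0 30;9.6 -0.5 15.5 0 6.3 0 30;12 -0.5 18.5 0 9.3 0 30;14.3 -0.5 21.5 0 12.3 0 30;14.3 -0.5 21.5 0 12.3 0 30'
python3 - <<'E'
from h import *
st();holder(*now())
for w in [(-15,8,6),(-16,4.5,3),(-17,1,0),(-8,1,0),(-3,.5,0)]: print(w);row(*tgt(*w))
E
```

```text
t: 19.32
ee_pos: [0.5575, 0.3081, 0.0404]
tcp_rot: [0.053, 0.154, 0.987, -0.006]
force: [12.6, -3.1, -2.5]
gripper_width: 0.0389
19.32 [0.5575 0.3081 0.0404] [ 0.053   0.1542  0.9866 -0.0058] [12.6 -3.1 -2.5] 38.9 [ 0.418  0.381  1.698 -0.081  0.981 -0.801]
roller [-13.1   0.8   9.1] tilt 6.1 yaw 0.0
(-15, 8, 6)
row [ 2.  -0.8  0.9  0.3  0.1  0. ]
(-16, 4.5, 3)
row [ 4.2 -0.9  4.3  0.3  3.1  0. ]
(-17, 1, 0)
row [ 6.4 -0.9  7.7  0.3  6.1  0. ]
(-8, 1, 0)
row [-2.6 -0.9  8.7  0.3  6.1  0. ]
(-3, 0.5, 0)
row [-7.5 -0.9  9.7  0.3  6.1  0. ]
```

```bash
python3 -m inch '2 -0.8 1 0.2 0 0 30;4 -0.9 4.3 0.3 3.1 0 30;6 -0.9 7.5 0.3 6.1 0 30;6 -0.9 7.5 0.3 6.1 0 30;6 -0.9 7.5 0.3 6.1 0 30'
python3 - <<'E'
from h import *
st();holder(*now());c=cam('scene');cv2.imwrite('pics/s10.png',c['pixels'][150:350,360:560].repeat(3,0).repeat(3,1))
for w in [(-17,0,0),(-8,0,0),(-3,0,0)]: print(w);row(*tgt(*w))
E
```

```text
t: 19.95
ee_pos: [0.5529, 0.3091, 0.0329]
tcp_rot: [0.001, 0.154, 0.988, -0.0]
force: [12.0, -3.5, -0.0]
gripper_width: 0.0387
19.95 [0.5529 0.3091 0.0329] [ 0.0014  0.1543  0.988  -0.    ] [12.  -3.5 -0. ] 38.7 [ 0.386  0.433  1.639 -0.002  1.067 -0.874]
roller [-16.2   0.3   1.9] tilt 0.2 yaw 0.0
(-17, 0, 0)
row [ 0.8 -0.3  2.   0.   0.2  0.1]
(-8, 0, 0)
row [-8.2 -0.3  2.   0.   0.2  0.1]
(-3, 0, 0)
row [-13.2  -0.4   2.    0.    0.2   0.1]
```

View pics/s10.png

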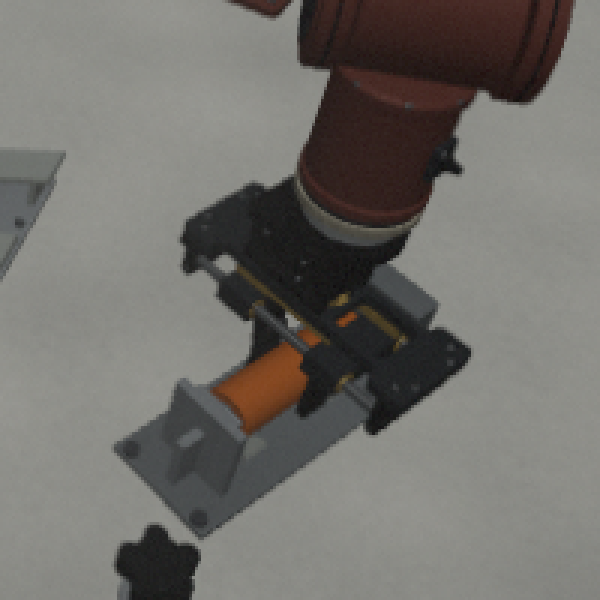

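The lip end is now down behind the lip. I'll seat it and let the spring feed it under.

```bash
python3 -m inch '0 0 1 0 0.2 0 30;0 0 2 0 0.2 0 30;0 0 2 0 0.2 0 30'
python3 -c "
from h import *
st();holder(*now())"
```

```text
t: 20.38
ee_pos: [0.5528, 0.3091, 0.0312]
tcp_rot: [-0.0, 0.154, 0.988, 0.0]
force: [11.9, -3.7, 1.1]
gripper_width: 0.0391
20.38 [0.5528 0.3091 0.0312] [-1.000e-04  1.541e-01  9.881e-01  2.000e-04] [11.9 -3.7  1.1] 39.1 [ 0.385  0.437  1.638  0.     1.067 -0.876]
roller [-16.2   0.3   0.2] tilt -0.0 yaw 0.1
```

```bash
python3 -m inch '-4 0 0 0 0 0 30;-8 0 0 0 0 0 30;-12 0 0 0 0 0 30;-15 0 0 0 0 0 30;-15 0 0 0 0 0 30'
python3 -c "
from h import *
st();holder(*now())"
python3 -m inch '0 0 0 0 0 0 50;0 0 0 0 0 0 70;0 0 0 0 0 0 80;0 0 0 0 0 0 80;0 0 -50 0 0 0 80;0 0 -100 0 0 0 80;0 0 -150 0 0 0 80;0 0 -150 0 0 0 80'
python3 - <<'E'
from h import *
st();c=cam('wrist');cv2.imwrite('pics/w11.png',c['pixels']);P=cloud(c);b=c['pixels'].astype(int)
q=Ro.from_euler('z',-HY,degrees=True).apply((P-SEAT).reshape(-1,3)).reshape(400,640,3)*1000
m=(b[...,2]>80)&(b[...,0]<70)&(b[...,2]>1.6*b[...,1])&(abs(q[...,0])<90)&(abs(q[...,1])<40)
Q=q[m];print('x',np.percentile(Q[:,0],[1,99]),'y',np.percentile(Q[:,1],[1,99]))
for a in range(-65,60,10):
    s=Q[(Q[:,0]>=a)&(Q[:,0]<a+10)]
    if len(s)>20:print(a,len(s),np.round(np.percentile(s[:,2],90),1),end='; ')
t=(q[...,2]>34)&(q[...,2]<45)&(q[...,0]<-40)&(q[...,0]>-90);print('plate',np.percentile(q[t][:,0],[2,98]))
E
```

```text
t: 21.0
ee_pos: [0.5652, 0.3048, 0.0301]
tcp_rot: [-0.002, 0.154, 0.988, -0.0]
force: [8.0, -1.8, 0.7]
gripper_width: 0.0386
21.0 [0.5652 0.3048 0.0301] [-2.000e-03  1.541e-01  9.881e-01 -2.000e-04] [ 8.  -1.8  0.7] 38.6 [ 0.371  0.459  1.61   0.002  1.077 -0.891]
roller [-3.   0.  -0.9] tilt -0.2 yaw 0.1
t: 22.0
ee_pos: [0.5665, 0.3062, 0.1842]
tcp_rot: [-0.001, 0.154, 0.988, 0.001]
force: [0.9, -0.7, -0.1]
gripper_width: 0.0797
22.0 [0.5665 0.3062 0.1842] [-0.0011  0.1538  0.9881  0.0014] [ 0.9 -0.7 -0.1] 79.7 [ 0.371  0.293  1.513  0.004  1.337 -0.892]
x [-62.82817573  61.12674818] y [-19.02298746  18.32174201]
-65 374 20.9; -55 439 20.7; -45 427 20.8; -35 416 20.8; -25 411 20.6; -15 390 20.7; -5 379 20.7; 5 377 20.6; 15 362 20.5; 25 350 20.7; 35 342 20.7; 45 327 20.7; 55 238 20.5; plate [-70.53709444 -64.77194487]
```

View pics/w11.png

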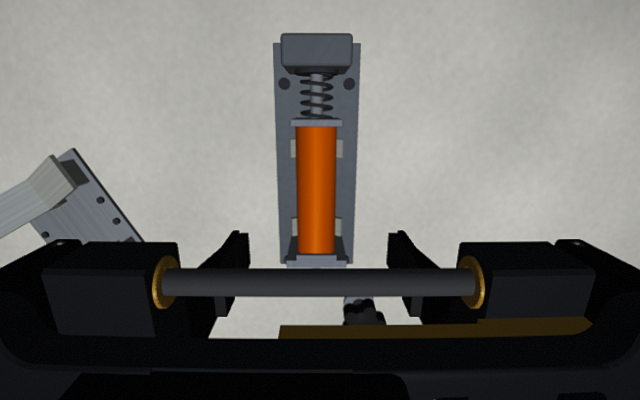

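The wrist view shows the roller in line at (316,190), with the plunger plate against it at (316,122) and the far end under the lip at (316,250). Its top is level to 0.4 mm along the whole length. I've now viewed 12 pictures, two over the budget, so I'll check the scoop and bystanders by numbers only.

Run:
```python
from h import *
for n in('scene','top'):
    a=np.load(n+'0.npy',allow_pickle=True).item();c=cam(n);P=cloud(c);P0=cloud(a)
    for k,p in (('new',P),('old',P0)):
        m=(p[...,2]>.098)&(p[...,2]<.115)&(abs(p[...,0]-.505)<.1)&(abs(p[...,1]+.31)<.06);Q=p[m]
        m2=(p[...,2]>.008)&(p[...,2]<.03)&(abs(p[...,0]-.505)<.05)&(p[...,1]>-.28)&(p[...,1]<-.235);F=p[m2]
        A=np.linalg.lstsq(np.c_[F[:,:2],np.ones(len(F))],F[:,2],rcond=None)[0]
        print(n,k,'bar',np.round(np.median(Q,0),4),'floor slope deg x,y',np.round(np.degrees(A[:2]),1))
    d=cv2.absdiff(a['pixels'],c['pixels']).max(2)
    for b,X in dict(spare=(.763,.092,.05),jar=(.705,-.298,.05),knob=(.742,.305,.025),driver=(.75,-.06,.01)).items():
        u,v=proj(c,np.array(X))[0].astype(int);print(b,'changed px',int((d[v-22:v+22,u-22:u+22]>40).sum()),end=' ')
    print()
st()
```

```text
scene new bar [ 0.5111 -0.3045  0.1035] floor slope deg x,y [0.2 3.6]
scene old bar [ 0.5109 -0.3035  0.1032] floor slope deg x,y [0.4 3.9]
spare changed px 0 jar changed px 0 knob changed px 0 driver changed px 0 
top new bar [ 0.5114 -0.3069  0.1041] floor slope deg x,y [0.1 3.1]
top old bar [ 0.5099 -0.3055  0.1044] floor slope deg x,y [-0.   3.6]
spare changed px 0 jar changed px 0 knob changed px 0 driver changed px 0 
22.15 [0.5626 0.3046 0.1768] [-0.0063  0.1538  0.9881 -0.0017] [-0.6  0.1 -0.6] 80.2 [ 0.371  0.298  1.52   0.004  1.336 -0.892]
```

The scoop is flat at its old place, the bystanders haven't moved, and the arm is clear, so I'm handing in.

```bash
python3 -c "
from h import *
bot.hand_in()"
```

```text
the job is handed in; nothing more can be done
```

The job is done and handed in at about 22 s of robot time. I tipped the roller from the scoop into the vee rails and set the scoop back down flat where it came from. I then loaded the roller into the holder: plunger pushed in to about 27 mm, lip end rolled down, then slid forward under the lip and released.

**Roller:** the last wrist view showed its top level to 0.4 mm along its length and about 21 mm above the seat. The plunger face was at about -65 mm, which is the 10 mm press of a loaded roller. The far end was under the lip. I inferred that it touches the end wall from the plunger position, because the lip hides that end.

**Scoop:** the bar was within 2 mm of where it started. The floor slope read about 0.3 to 0.5 degrees less than at the start, and the two cameras differed by a similar amount, so I take it as flat.

**Bystanders:** none of the four showed any change in the pictures, and the gripper was open and clear above the holder.

I viewed 12 pictures, two over the budget of 10. No check failed.

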